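Change the ink cartridges of the egg coder

TASK

First slide the spent ink cartridge out of the open end of the coder's rail and stand it upright in the empties tray. Then slide every fresh cartridge on the bench into the rail through its open end and push them fully home in a closed row, the tallest against the end stop and the rest in falling height towards the open end. Last, press the three panel keys one at a time, from the smallest key to the largest, each right down and released, and leave everything else on the bench where it is; the row must be closed up in the end, too.

Things in the scene. Friction and masses are not known exactly. Their poses are not given: they have to be found in the camera images.
- rail: Fixed polished (slippery) metal rail on the bench, 71 mm wide; pose varies. Origin on its underside; +x runs inward from the open end to the stop, z up. Floor at z = 6 mm, x = -117.5 to 129.5 mm. From x = -52.5 to 117.5 mm a C-shaped track: slot 51 mm wide, 10 mm high above the floor, under two 4 mm lips (top z = 20 mm) with a 34 mm gap between. Solid end stop at x = 117.5 mm (top z = 36 mm).
- rail_mouth (a point): Point on the rail's floor in the middle of the track's open mouth, where the lips begin (rail x = -52.5 mm, z = 6 mm).
- rail_apron (a point): Point on the floor in the middle of the open apron before the mouth (rail x = -85 mm, z = 6 mm). The apron, rail x = -117.5 to -52.5 mm, is the same floor without lips, where a cartridge can be set down from above; the 40 mm next to the mouth have low side guides (10 mm high) that flare outward.
- rail_home (a point): Point on the rail's floor where the origin of the first cartridge lies when it is against the end stop (rail x = 97.5 mm, z = 6 mm); each further one of a closed row lies 40 mm nearer the open end.
- cart1: Fresh ink cartridge, 81 mm tall (fresh ones: 81, 72, 63, 54 mm; two to four are there), standing on the bench. Foot plate 40 (x) by 48 (y) by 8 mm; on its middle a black body 34 (x) by 30 (y) mm up to the top, gripped across its 30 mm. 0.1 to 0.25 kg. Origin: centre of its underside, z up. In the rail its x lies along the rail's x, either way round: foot under the lips, body between them.
- cart2: Fresh ink cartridge, 72 mm tall (fresh ones: 81, 72, 63, 54 mm; two to four are there), standing on the bench. Foot plate 40 (x) by 48 (y) by 8 mm; on its middle a black body 34 (x) by 30 (y) mm up to the top, gripped across its 30 mm. 0.1 to 0.25 kg. Origin: centre of its underside, z up. In the rail its x lies along the rail's x, either way round: foot under the lips, body between them.
- cart3: Fresh ink cartridge, 63 mm tall (fresh ones: 81, 72, 63, 54 mm; two to four are there), standing on the bench. Foot plate 40 (x) by 48 (y) by 8 mm; on its middle a black body 34 (x) by 30 (y) mm up to the top, gripped across its 30 mm. 0.1 to 0.25 kg. Origin: centre of its underside, z up. In the rail its x lies along the rail's x, either way round: foot under the lips, body between them.
- cart4: Fresh ink cartridge, 54 mm tall (fresh ones: 81, 72, 63, 54 mm; two to four are there), standing on the bench. Foot plate 40 (x) by 48 (y) by 8 mm; on its middle a black body 34 (x) by 30 (y) mm up to the top, gripped across its 30 mm. 0.1 to 0.25 kg. Origin: centre of its underside, z up. In the rail its x lies along the rail's x, either way round: foot under the lips, body between them.
- spent: Spent ink cartridge, shaped as the fresh ones (same foot and body) and 66 mm tall; at the start it alone stands in the rail's track, somewhere along it. Origin: centre of its underside, its x along the rail.
- empties: Empties tray, fixed open grey plastic tray 130 by 130 mm, 28 mm high, walls and floor about 4 mm thick. Origin: centre of its underside. On the left or the right of the bench.
- panel: Fixed key panel, a grey box 85 (x) by 190 (y) by 30 mm with three round white keys in a row along its y, 58 mm apart; which key is where changes. On the side opposite to the empties tray. Origin: centre of its underside.
- key_small (a joint): Travel of the smallest key (16 mm across): 0 up, 0.006 m right down; a spring, about 5 N right down, returns it.
- key_mid (a joint): Travel of the middle-sized key (24 mm across): 0 up, 0.006 m right down; a spring, about 5 N right down, returns it.
- key_large (a joint): Travel of the largest key (34 mm across): 0 up, 0.006 m right down; a spring, about 5 N right down, returns it.
- key_small_top (a point): Centre of the top face of the smallest key, which faces up, 22 mm above the panel's top and 10 mm above the key's collar.
- key_mid_top (a point): Centre of the top face of the middle-sized key, which faces up, 22 mm above the panel's top and 10 mm above the key's collar.
- key_large_top (a point): Centre of the top face of the largest key, which faces up, 22 mm above the panel's top and 10 mm above the key's collar.
- torch: Bystander: black candling torch lying down, 130 mm long. Origin on its underside.
- label_roll: Bystander: roll of white labels, 72 mm across, 30 mm high.
- ink_bottle: Bystander: white bottle, 48 mm across, 105 mm high.
- mug: Bystander: white mug, 80 mm across, 90 mm high.
- carton: Bystander: pulp carton of five eggs, 100 by 150 mm, 75 mm high.
- brush: Bystander: small wooden hand brush, about 145 mm long, 26 mm high.
Things that resemble listed ones, but are neither listed nor needed, are in the scene too. Leave any red look-alike of the cart1 alone.

How it is judged:
On the way, in this order (a step that is already met when the one before it is completed fails the run):
1. the spent cartridge stands in the empties tray (x of spent in the frame of empties between -0.05 and 0.05 m and y of spent in the frame of empties between -0.05 and 0.05 m and z of spent in the frame of empties below 0.012 m and angle between spent's own z axis and vertical below 0.2 rad and linear speed of spent below 0.03 m/s), for 0.2 s.
2. all fresh cartridges present stand in the rail in a closed row, tallest against the stop, falling in height towards the open end (z of cart1 in the frame of rail between 0.002 and 0.01 m and y of cart1 in the frame of rail between -0.005 and 0.005 m and angle between each of cart1, cart2, cart3, cart4's own z axis and vertical below 0.12 rad and distance between cart1 and rail_home below 0.007 m and z of cart2 in the frame of rail between 0.002 and 0.01 m and y of cart2 in the frame of rail between -0.005 and 0.005 m and (distance between cart2 and rail_home below 0.007 m or distance between cart2 and cart1 below 0.046 m) and z of cart3 in the frame of rail between 0.002 and 0.01 m and y of cart3 in the frame of rail between -0.005 and 0.005 m and (distance between cart3 and rail_home below 0.007 m or distance between cart3 and cart1 below 0.046 m or distance between cart3 and cart2 below 0.046 m) and z of cart4 in the frame of rail between 0.002 and 0.01 m and y of cart4 in the frame of rail between -0.005 and 0.005 m and (distance between cart4 and rail_home below 0.007 m or distance between cart4 and cart1 below 0.046 m or distance between cart4 and cart2 below 0.046 m or distance between cart4 and cart3 below 0.046 m)), for 0.3 s.
3. the smallest key is pressed right down, alone (value of joint key_small above 0.004 m and value of joint each of key_mid, key_large below 0.0015 m), for 0.05 s.
4. the middle-sized key is pressed right down, alone (value of joint key_mid above 0.004 m and value of joint each of key_small, key_large below 0.0015 m), for 0.05 s.
5. the largest key is pressed right down, alone (value of joint key_large above 0.004 m and value of joint each of key_small, key_mid below 0.0015 m), for 0.05 s.
At the end, for the whole second after the job is handed in: The spent cartridge stands upright at rest in the empties tray; every fresh cartridge present is upright under the rail's lips, the tallest within 7 mm of its home against the stop and each other with a gap of at most 6 mm to the next taller one; all at rest, and all keys are up (all of step 1 and all of step 2 and linear speed of each of cart1, cart2, cart3, cart4 below 0.02 m/s and value of joint each of key_small, key_mid, key_large below 0.0015 m); the robot touches nothing.
It fails at once if two keys pressed down together (value of joint each of key_small, key_mid above 0.004 m or value of joint each of key_mid, key_large above 0.004 m or value of joint each of key_small, key_large above 0.004 m).
It fails at once if a bystander is moved by more than 30 mm (distance of any of torch, label_roll, ink_bottle, mug, carton, brush from where it was at the start of the episode above 0.03 m).
Of cart1, cart2, cart3, cart4 only 2 to 4 are there at a start; the rules pass over those that are not, and their reading is None.
At some moment in a run one of cart1, cart2, cart3, cart4 may be knocked a few centimetres aside while the robot is not near it.
It also fails if it takes over 210 s, if anything falls off the work surface, if the arm or the gripper's body presses on something with over 40 N, if the wrist force passes 120 N, or if a joint passes its speed limit or range.

ROBOT

A 6-joint arm with a two-finger parallel gripper is mounted at the origin on the work surface. World frame = base frame: x ahead of the robot, y to its left, z up, the work surface at z = 0. Lengths are in m, angles in rad, forces in N, time in s.
With the tool pointing down it reaches from about 0.25 to 0.775 m from the base axis. Payload 4 kg.
Tool frame: the origin (TCP) lies at the centre of the arm's flange, where the gripper is bolted on; the fingertips stand 199 mm ahead of it and the grasp point (between the pads) lies 180 mm ahead of it; z points along the fingers, y is the line along which they close (so a half turn about z gives the same grasp; the last joint's range is limited). The gripper opens to 94 mm and grips with 3 to 60 N. Pads are 16 mm wide; open, the fingers measure 119 mm over their backs; the gripper's body (75 mm by 177 mm) begins 78 mm behind the grasp point.
Start: joints at [1.088, 0.087, 1.371, -0, 1.684, -0.103], TCP at [0.204, 0.511, 0.405] pointing down, gripper open.
Joint ranges: [-3.1, 3.1], [-0.76, 2.03], [0.27, 2.55], [-1.08, 4.22], [0.17, 2.65], [-2.57, 2.57]. Speed limits (rad/s): [2.79, 2.79, 3.14, 3.14, 3.14, 3.14].

INTERFACE

Orientations are given as [roll, pitch, yaw] about the fixed x, y, z axes, in that order (R = Rz(yaw) Ry(pitch) Rx(roll)).
In Python, from bench import robot, eyes, models gives the robot as it stands.
- The arm moves only by the tool step_arm, never from a script. Its argument "commands" is a list that holds one entry, the list of rows, each a list of 7 numbers: the shift along the tool's x, y, z in mm, then the turn, a rotation vector about the tool's x, y, z in rad, then the finger opening in mm, from 0 to 94. In form: [[[tx, ty, tz, wx, wy, wz, gripper], ...]]. A call has 1 to 20 rows; each row shifts and turns the commanded pose from where the row before left it, along the tool's axes as they then stand; what a row does not reach is not made up. A row lasts 1/8 s, in which the tool goes at most 62.5 mm and 10.7 degrees, less where a joint would pass 70% of its speed; a pose out of reach is approached as far as the arm can. A call is refused whole if a number of a shift passes 62.5 or a number of a turn 0.188, either way. A call with a gripper value outside its range is refused whole. The fingers move at their own pace and stop on an object; the grip force is fixed at half the most. Time passes only in rows, so rows that do not move let the fingers close. It gives the time, the measured TCP pose, the force, the opening and the grip force at its end, in the units of the state.
- robot.get_obs(): the state, without advancing time (a new reading comes with each control period).
- eyes.snapshot(name): name is "scene" or "top" or "wrist"; returns a dict with "color" (400x640x3 uint8, red, green, blue), "camera_matrix" (3x3 intrinsics, pixels), "D" ([k1, k2, p1, p2, k3] as OpenCV has them; the pictures are not rectified), "eye" and "rotation" of the camera in the world; the wrist camera has in their place "tool_from_camera" (4x4, takes a point from camera to tool coordinates, whose origin is the TCP and whose axes are the flange's). Camera axes: x right, y up, looking along -z (the intrinsics and any distortion apply to the point x, -y, -z); pixel columns grow to the right and rows downward; lengths in m; the calibration is good to about 2 mm. A picture is of the moment at which its call begins: read the wrist's pose just before it. There is no depth.
- robot.close_job(): hands the job in; it is judged then, once.
Trained networks look in a picture, given as the dict that the camera call returned (one of the last four; its "shot" number tells which), for a name from the list of things; names that differ only in an ending like _2 or _b are one class to them, and where a whole thing is asked for, a point or a joint stands for the part that bears it (a point fixed in the world has none). Each returns a list of dicts, best first, with "confidence" (0 to 1); they miss things now and then, are a little off and sometimes report something else, mostly with a low value. They report only what shows in the picture. A call takes as long as a camera call. They do not tell look-alikes from the thing itself.
- models.masks_of(picture, query): "mask" (400x640 bool, what is visible of it) and "xy" ([column, row] in pixels, amid what is visible of it).
- models.tip_of(picture, query): "xy" ([column, row] in pixels: a listed point, or the origin of a listed thing).
The state is a dict: "time": time; "joint_positions": joint angles; "qvel": joint speeds; "joint_torque": joint torques, N m; "tool_pos": TCP position; "ee_rot": TCP orientation; "wrist_force": force on the tool from outside, world axes, zero at the start; "wrist_torque": the same for the moment, N m; "width": finger opening in m; "finger_force": force on a finger pad.
Only numpy, scipy, OpenCV 4.12 (cv2) and the standard library are available. Lean on these libraries where they do the work, as an engineer would, in place of code of your own. Each camera call takes 0.05 s, during which the arm holds its last target. There are 200 camera calls.

## Working session

There is one attempt and no reset: what is moved stays moved. The work goes in short steps, Python scripts to look and compute and a tool call to move; the robot and the scene stay as the last step left them, time stands still between calls to the robot, and variables do not carry over. Pictures are saved under pics/ and viewed, at most 17 in all, crops included, and the job is handed in when it is done.

Besides the shell and the picture viewer there is one more tool, called after "Request:" as a command line: name --argument value ..., lists and objects as JSON in quotes. step_arm: Moves the arm, as the interface text tells. Its arguments: {"type":"object","properties":{"commands":{"type":"array"}},"required":["commands"]}

```bash
mkdir -p pics; ls; cat > h.py <<'E'
import numpy as np, cv2
from scipy.spatial.transform import Rotation as R
from bench import robot, eyes, models
def save(p,n): cv2.imwrite(f'pics/{n}.png', cv2.cvtColor(p['color'],cv2.COLOR_RGB2BGR))
def cam(p,obs=None):
    if 'eye' in p: return np.array(p['eye']),np.array(p['rotation']).reshape(3,3)
    o=obs or robot.get_obs(); T=np.eye(4); T[:3,:3]=rot(o); T[:3,3]=o['tool_pos']
    M=T@np.array(p['tool_from_camera']); return M[:3,3],M[:3,:3]
def rot(o):
    return R.from_euler('xyz',o['ee_rot']).as_matrix()
def ray(p,xy,z,obs=None):
    e,r=cam(p,obs)
    u=cv2.undistortPoints(np.array([[xy]],float),np.array(p['camera_matrix']),np.array(p['D']))[0,0]
    d=r@np.array([u[0],-u[1],-1]); return e+d*(z-e[2])/d[2]
def proj(p,P,obs=None):
    e,r=cam(p,obs); q=(np.atleast_2d(P)-e)@r; q=q*[1,-1,-1]
    return cv2.projectPoints(q.reshape(-1,1,3),np.zeros(3),np.zeros(3),np.array(p['camera_matrix']),np.array(p['D']))[0][:,0]
E
python3 - <<'E'
from h import *
o=robot.get_obs(); print(o)
for n in ['scene','top']:
    p=eyes.snapshot(n); save(p,n+'0'); print(n,p['eye'],p['shot'])
    for q,z in [('rail_mouth',.006),('rail_apron',.006),('rail_home',.006),('rail',0),('cart1',0),('cart2',0),('cart3',0),('cart4',0),('spent',.006),('empties',0),('panel',0),('key_small_top',.052),('key_mid_top',.052),('key_large_top',.052)]:
        for d in models.tip_of(p,q)[:6]:
            if d['confidence']>.15: print(q,round(d['confidence'],2),np.round(d['xy']),np.round(ray(p,d['xy'],z),3)[:2])
E
```

```text
pics
{'time': 0.0, 'joint_positions': array([ 1.08790253e+00,  8.79648861e-02,  1.37224724e+00, -4.63379430e-05,
        1.68357122e+00, -1.03072222e-01]), 'qvel': array([-0.00083909,  0.00062556,  0.00079113,  0.00113971, -0.00138166,
        0.00129641]), 'joint_torque': array([-7.02397101e-04, -3.40190721e+01, -3.02420855e+01,  7.16130668e-02,
        3.30148847e-02, -1.72816535e-04]), 'tool_pos': array([0.20386214, 0.5107087 , 0.40350184]), 'ee_rot': array([-3.13940885e+00, -1.79589220e-04,  2.76176572e+00]), 'wrist_force': array([ 0.0780169 ,  0.58393012, -0.70514524]), 'wrist_torque': array([-0.00984855,  0.00100119, -0.02535841]), 'finger_force': 0.0, 'width': 0.09423180599792666}
scene [1.24859417 0.19899303 0.88681723] 1Traceback (most recent call last):
  File "<stdin>", line 7, in <module>
  File "h.py", line 12, in ray
    e,r=cam(p,obs)
        ~~~^^^^^^^
  File "h.py", line 6, in cam
    if 'eye' in p: return np.array(p['eye']),np.array(p['rotation']).reshape(3,3)
                                             ~~~~~~~~~~~~~~~~~~~~~~~~~~~~~~~^^^^^
ValueError: cannot reshape array of size 3 into shape (3,3)
```

```bash
sed -i "s/np.array(p\['rotation'\]).reshape(3,3)/R.from_euler('xyz',p['rotation']).as_matrix()/" h.py
python3 - <<'E'
from h import *
for n in ['scene','top']:
    p=eyes.snapshot(n); save(p,n+'0'); print(n,p['eye'],p['rotation'],p['shot'])
    for q,z in [('rail_mouth',.006),('rail_apron',.006),('rail_home',.006),('rail',0),('cart1',0),('cart2',0),('cart3',0),('cart4',0),('spent',.006),('empties',0),('panel',0),('key_small_top',.052),('key_mid_top',.052),('key_large_top',.052)]:
        for d in models.tip_of(p,q)[:6]:
            if d['confidence']>.15: print(q,round(d['confidence'],2),np.round(d['xy']),np.round(ray(p,d['xy'],z),3)[:2])
E
```

```text
scene [1.24859417 0.19899303 0.88681723] [7.47607940e-01 1.24247795e-03 1.78093108e+00] 2
rail_mouth 0.71 [286. 259.] [ 0.66  -0.006]
rail_mouth 0.48 [340. 274.] [0.674 0.137]
rail_apron 0.69 [181. 204.] [ 0.538 -0.35 ]
rail_apron 0.6 [273. 253.] [ 0.649 -0.043]
rail_home 0.8 [344. 275.] [0.675 0.148]
rail 0.93 [304. 262.] [0.655 0.04 ]
rail 0.33 [418. 180.] [0.295 0.31 ]
cart1 0.72 [358. 221.] [0.492 0.155]
cart1 0.72 [420. 179.] [0.285 0.316]
cart1 0.69 [288. 203.] [ 0.465 -0.051]
cart1 0.6 [326. 230.] [0.542 0.074]
cart1 0.26 [469. 272.] [0.602 0.454]
cart2 0.72 [358. 221.] [0.492 0.155]
cart2 0.72 [420. 179.] [0.285 0.316]
cart2 0.69 [288. 203.] [ 0.465 -0.051]
cart2 0.6 [326. 230.] [0.542 0.074]
cart2 0.26 [469. 272.] [0.602 0.454]
cart3 0.72 [358. 221.] [0.492 0.155]
cart3 0.72 [420. 179.] [0.285 0.316]
cart3 0.69 [288. 203.] [ 0.465 -0.051]
cart3 0.6 [326. 230.] [0.542 0.074]
cart3 0.26 [469. 272.] [0.602 0.454]
cart4 0.72 [358. 221.] [0.492 0.155]
cart4 0.72 [420. 179.] [0.285 0.316]
cart4 0.69 [288. 203.] [ 0.465 -0.051]
cart4 0.6 [326. 230.] [0.542 0.074]
cart4 0.26 [469. 2
[... 874 characters left out ...]
8 [305. 189.] [0.541 0.088]
cart2 0.45 [351. 213.] [ 0.467 -0.056]
cart3 0.78 [282. 206.] [0.485 0.157]
cart3 0.58 [305. 189.] [0.541 0.088]
cart3 0.45 [351. 213.] [ 0.467 -0.056]
cart4 0.78 [282. 206.] [0.485 0.157]
cart4 0.58 [305. 189.] [0.541 0.088]
cart4 0.45 [351. 213.] [ 0.467 -0.056]
spent 0.73 [322. 148.] [0.67  0.038]
empties 0.93 [446. 191.] [ 0.539 -0.351]
empties 0.45 [282. 202.] [0.498 0.16 ]
panel 0.56 [226. 196.] [0.514 0.337]
panel 0.56 [176. 234.] [0.391 0.485]
panel 0.18 [219. 194.] [0.519 0.357]
key_small_top 0.54 [203. 200.] [0.491 0.392]
key_small_top 0.26 [445. 193.] [ 0.525 -0.333]
key_mid_top 0.52 [218. 197.] [0.502 0.347]
key_large_top 0.64 [242. 198.] [0.499 0.275]
```

View pics/scene0.png

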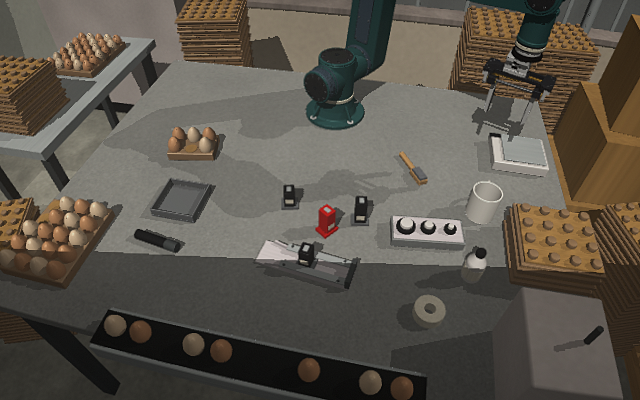

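View pics/top0.png

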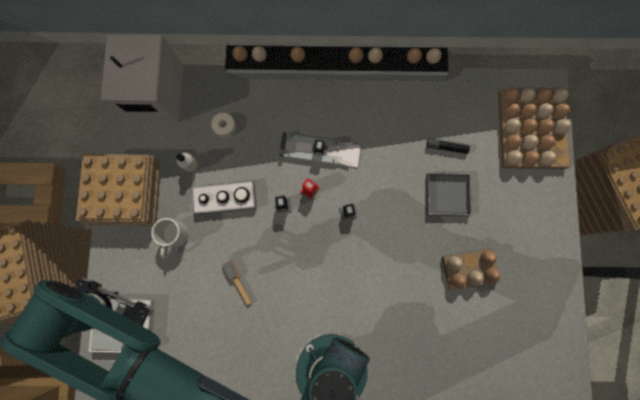

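Black fresh cartridges are at scene px (358,210) and (290,196); the red look-alike is at (326,220); the spent one is in the rail at (306,253). The rail's open end faces -y, the tray is on the right and the panel on the left. I choose the two black ones and check them with the wrist camera.

Request:
step_arm --commands '[[[-49,-31,-3,0,0,0,94],[-49,-31,-3,0,0,0,94],[-49,-31,-3,0,0,0,94],[-49,-31,-3,0,0,0,94],[-49,-31,-3,0,0,0,94],[-49,-31,-3,0,0,0,94],[-49,-31,-3,0,0,0,94],[-49,-31,-3,0,0,0,94],[-49,-31,-3,0,0,0,94],[-49,-31,-3,0,0,0,94],[0,0,0,0,0,0.187,94],[0,0,0,0,0,0.187,94],[0,0,0,0,0,0.187,94],[0,0,0,0,0,0.187,94],[0,0,0,0,0,0.187,94],[0,0,0,0,0,0.187,94],[0,0,0,0,0,0.187,94],[0,0,0,0,0,0,94],[0,0,0,0,0,0,94]]]'

```text
time: 3.98
tool_pos: [0.5441, 0.0413, 0.4347]
ee_rot: [3.142, -0.0, 1.455]
wrist_force: [0.5, -0.3, 1.0]
width: 0.0936
finger_force: 0.0
```

```bash
python3 - <<'E'
from h import *
o=robot.get_obs(); print(o['time'],o['tool_pos'],o['ee_rot'])
p=eyes.snapshot('wrist'); save(p,'w0'); print(np.round(p['tool_from_camera'],3))
for q,z in [('rail_mouth',.006),('rail_apron',.006),('rail_home',.006),('rail',0),('cart1',0),('spent',.006),('key_small_top',.052),('key_mid_top',.052),('key_large_top',.052)]:
    for d in models.tip_of(p,q)[:6]:
        if d['confidence']>.15: print(q,round(d['confidence'],2),np.round(d['xy']),np.round(ray(p,d['xy'],z,o),3)[:2])
E
```

```text
3.975 [0.5440501  0.0412506  0.43469283] [ 3.14155286e+00 -7.76530877e-05  1.45545007e+00]
[[-0.001  0.957  0.289  0.085]
 [ 1.     0.     0.001  0.   ]
 [ 0.     0.289 -0.957  0.02 ]
 [ 0.     0.     0.     1.   ]]
rail_mouth 0.7 [405. 204.] [ 0.657 -0.014]
rail_apron 0.82 [403. 223.] [ 0.654 -0.041]
rail_home 0.74 [270.  92.] [0.491 0.156]
rail_home 0.65 [413.  90.] [0.674 0.138]
rail 0.55 [407. 166.] [0.663 0.039]
cart1 0.82 [279. 237.] [ 0.47  -0.045]
cart1 0.67 [315. 148.] [0.54  0.078]
cart1 0.63 [269.  94.] [0.488 0.156]
spent 0.73 [410. 161.] [0.667 0.047]
key_small_top 0.33 [404. 167.] [0.646 0.05 ]
key_large_top 0.27 [340. 391.] [ 0.535 -0.295]
```

View pics/w0.png

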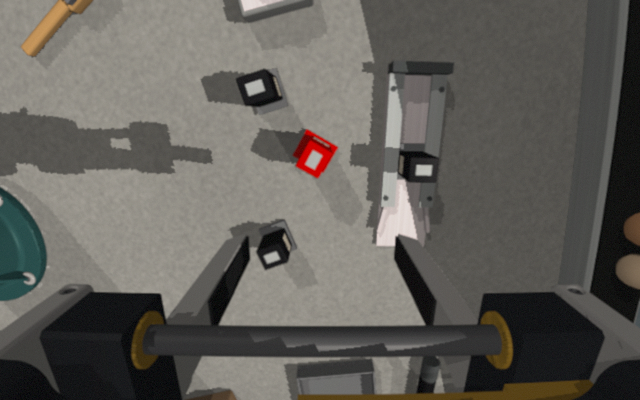

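```bash
cat >> h.py <<'E'
def box(x0,x1,y0,y1,z0,z1): return np.array([[a,b,c] for a in(x0,x1) for b in(y0,y1) for c in(z0,z1)])
def place(B,x,y,yaw,z=0): return B@R.from_euler('z',yaw).as_matrix().T+[x,y,z]
def cartboxes(h): return [box(-.02,.02,-.024,.024,0,.008),box(-.017,.017,-.015,.015,.008,h)]
def sil(p,o,boxes,pose):
    m=np.zeros((400,640),np.uint8)
    for B in boxes:
        cv2.fillConvexPoly(m,cv2.convexHull((proj(p,place(B,*pose),o)*8).round().astype(np.int32)),1,shift=3)
    return m>0
def iou(a,b): return (a&b).sum()/max((a|b).sum(),1)
def fitcart(views,x,y,hs,z=0,yaws=np.arange(0,np.pi,.2)):
    from scipy.optimize import minimize
    out=[]
    for h in hs:
        c=lambda v:-sum(iou(m,sil(p,o,cartboxes(h),(v[0],v[1],v[2]*10,z))) for p,o,m in views)
        b=min(((x,y,a/10) for a in yaws),key=c)
        r=minimize(c,b,method='Nelder-Mead',options=dict(initial_simplex=[b,(b[0]+.006,b[1],b[2]),(b[0],b[1]+.006,b[2]),(b[0],b[1],b[2]+.02)],xatol=1e-4,fatol=1e-4))
        out.append((round(-r.fun/len(views),3),h,np.round([r.x[0],r.x[1],r.x[2]*10],4)))
    return sorted(out,key=lambda t:-t[0])
E
python3 - <<'E'
from h import *
o=robot.get_obs(); w=eyes.snapshot('wrist'); s=eyes.snapshot('scene')
def near(p,q,x,y,z,ob):
    t=proj(p,[x,y,z],ob)[0]; d=[m for m in models.masks_of(p,q) if m['confidence']>.2]
    d=sorted(d,key=lambda m:np.hypot(*(np.array(m['xy'])-t))); print(t,d[0]['xy'],d[0]['mask'].sum()); return d[0]['mask']
im=w['color'].copy(); im=cv2.resize(im,None,fx=3,fy=3)
for n,x,y,hs in [('A',.488,.156,[.081,.072,.063,.054]),('B',.468,-.05,[.081,.072,.063,.054])]:
    v=[(p,ob,near(p,'cart1',x,y,.035,ob)) for p,ob in((w,o),(s,None))]
    for k in (v,v[:1],v[1:]):
        f=fitcart(k,x,y,hs); print(n,f[:3])
    a=fitcart(v,x,y,hs)[0]
    for B in cartboxes(a[1]):
        c=cv2.convexHull((proj(w,place(B,*a[2]),o)*3+1).astype(np.int32)); cv2.polylines(im,[c],True,(0,255,0),1)
for B in [box(-.1175,.1295,-.0355,.0355,0,.006),box(-.0525,.1175,-.0355,.0355,.02,.02),box(-.0525,.1175,-.017,.017,.02,.02),box(.1175,.1295,-.0355,.0355,.036,.036)]:
    c=cv2.convexHull((proj(w,place(B,.663,.039,1.455),o)*3+1).astype(np.int32)); cv2.polylines(im,[c],True,(0,255,0),1)
cv2.imwrite('pics/ov.png',cv2.cvtColor(im[150:750,600:1400],cv2.COLOR_RGB2BGR))
for n,z in [('scene',0),('wrist',0)]:
    p={'scene':s,'wrist':w}[n]
    for q,z in [('empties',0),('key_small_top',.052),('key_mid_top',.052),('key_large_top',.052)]:
        for d in models.tip_of(p,q)[:2]:print(n,q,d['confidence'],ray(p,d['xy'],z,o)[:2])
E
```

```text
[263.1323111   91.76803257] [262.9, 89.4] 1591
[359.39592849 211.78496514] [359.0, 211.4] 449
A [(np.float64(0.901), 0.072, array([0.4861, 0.1581, 0.181 ])), (np.float64(0.889), 0.081, array([0.4882, 0.1568, 0.2289])), (np.float64(0.87), 0.063, array([0.4851, 0.1584, 0.2165]))]
A [(np.float64(0.948), 0.072, array([0.4871, 0.1589, 0.1961])), (np.float64(0.944), 0.063, array([0.4859, 0.1598, 0.1581])), (np.float64(0.907), 0.054, array([0.4852, 0.1596, 0.0883]))]
A [(np.float64(0.935), 0.081, array([0.485 , 0.1553, 0.1758])), (np.float64(0.932), 0.072, array([0.4858, 0.1553, 0.179 ])), (np.float64(0.863), 0.063, array([0.4845, 0.1566, 0.2093]))]
[274.48591276 250.72326979] [276.0, 245.5] 1339
[287.40286552 195.11723994] [289.7, 194.7] 358
B [(np.float64(0.919), 0.054, array([ 0.4675, -0.0469,  0.274 ])), (np.float64(0.91), 0.063, array([ 0.4678, -0.0463,  0.2878])), (np.float64(0.841), 0.072, array([ 0.4681, -0.0455,  0.2607]))]
B [(np.float64(0.941), 0.054, array([ 0.4683, -0.0482,  0.2591])), (np.float64(0.904), 0.063, array([ 0.469 , -0.0455,  0.237 ])), (np.float64(0.83), 0.072, array([ 0.4693, -0.0436,  0.2495]))]
B [(np.float64(0.94), 0.054, array([ 0.4663, -0.0473,  0.2651])), (np.float64(0.937), 0.063, array([ 0.4667, -0.0469,  0.281 ])), (np.float64(0.86), 0.072, array([ 0.4676, -0.0461,  0.3165]))]
scene empties 0.67 [ 0.52811988 -0.35163425]
scene key_small_top 0.48 [0.50528213 0.40621045]
scene key_mid_top 0.58 [0.50286115 0.33851667]
scene key_large_top 0.47 [0.50435682 0.27976603]
wrist empties 0.9 [ 0.52896281 -0.34673038]
wrist empties 0.23 [ 0.65805998 -0.01526603]
```

View pics/ov.png

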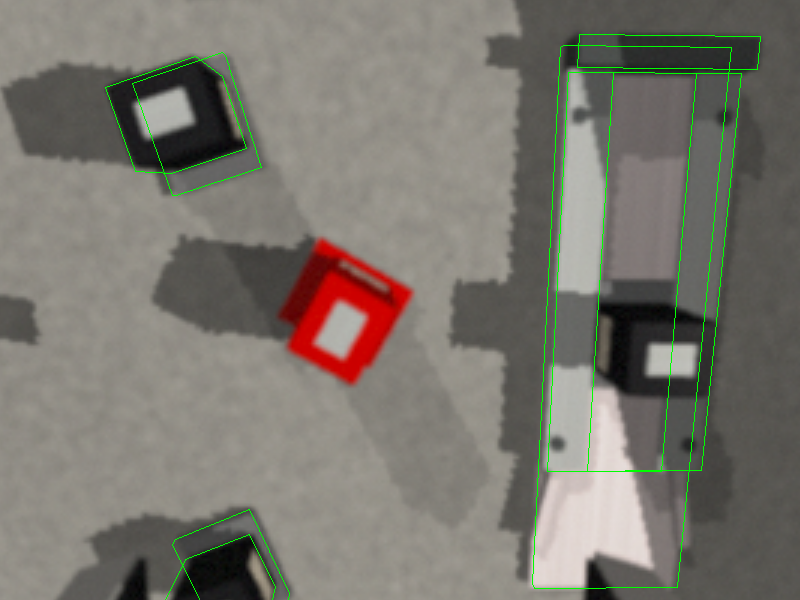

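The overlay confirms the choice: the two black cartridges, with A at (0.487,0.158), taller at about 72 mm or more, and B at (0.468,-0.047), shorter. The red one at crop (350,310) is left alone. The spent one is in the rail at crop (655,350). Now I move above the spent one.

Request:
step_arm --commands '[[[6,40,20,0,0,-0.01,94],[6,40,30,0,0,0,94],[6,39,30,0,0,0,94],[0,0,25,0,0,0,94],[0,0,0,0,0,0,94],[0,0,0,0,0,0,94]]]'

```text
time: 5.92
tool_pos: [0.6643, 0.0459, 0.3312]
ee_rot: [3.14, -0.0, 1.463]
wrist_force: [0.9, 0.3, 0.4]
width: 0.0942
finger_force: 0.0
```

```bash
cat > rv.py <<'E'
from h import *
import sys
def railview(name,pose,carts=()):
    o=robot.get_obs(); w=eyes.snapshot('wrist'); print(o['time'],np.round(o['tool_pos'],4),np.round(o['ee_rot'],4),np.round(o['wrist_force'],1),o['width'])
    im=cv2.resize(w['color'],None,fx=1.25,fy=1.25)
    for B in [box(-.1175,.1295,-.0355,.0355,.006,.006),box(-.0525,.1175,-.0355,.0355,.02,.02),box(-.0525,.1175,-.017,.017,.02,.02),box(.1175,.1295,-.0355,.0355,.036,.036)]:
        c=cv2.convexHull((proj(w,place(B,*pose),o)*1.25).astype(np.int32)); cv2.polylines(im,[c],True,(0,255,0),1)
    for h,x,y,a,z in carts:
        for B in cartboxes(h):
            c=cv2.convexHull((proj(w,place(B,x,y,a,z),o)*1.25).astype(np.int32)); cv2.polylines(im,[c],True,(255,0,0),1)
    cv2.imwrite(f'pics/{name}.png',cv2.cvtColor(im,cv2.COLOR_RGB2BGR))
    return o,w
E
python3 - <<'E'
from rv import *
o,w=railview('r1',(.6625,.039,1.465),[(.066,.664,.045,1.465,.006)])
for q,z in [('rail_mouth',.006),('rail_home',.006),('rail',0),('spent',.006)]:
    for d in models.tip_of(w,q)[:3]: print(q,round(d['confidence'],2),np.round(ray(w,d['xy'],z,o),4)[:2])
m=models.masks_of(w,'spent')[0]['mask']
# body top fit
print(fitcart([(w,o,m)],.664,.045,[.066],.006,np.array([1.465])))
E
```

```text
5.925 [0.6643 0.0459 0.3312] [ 3.1396e+00 -3.0000e-04  1.4629e+00] [0.9 0.3 0.4] 0.09419653492244931
rail_mouth 0.68 [ 0.6565 -0.0139]
rail_home 0.92 [0.6711 0.1389]
spent 0.59 [0.6619 0.0481]
[(np.float64(0.817), 0.066, array([0.664 , 0.0511, 1.479 ]))]
```

View pics/r1.png

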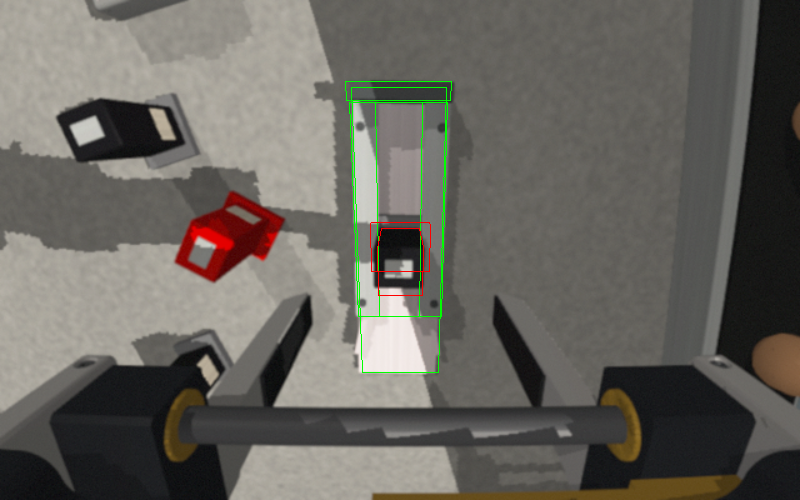

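The rail overlay fits to about 1 mm; the spent cartridge's top at px (399,262) puts it at y≈0.050. Next I grip it, slide it out by 110 mm and lift.

Request:
step_arm --commands '[[[4,-1,30,0,0,0,94],[0,0,30,0,0,0,94],[0,0,30,0,0,0,94],[0,0,16,0,0,0,94],[0,0,0,0,0,0,94],[0,0,0,0,0,0,10],[0,0,0,0,0,0,10],[0,0,0,0,0,0,10],[0,0,0,0,0,0,10],[0,0,0,0,0,0,10],[0,0,0,0,0,0,10],[0,0,0,0,0,0,10]]]'

```text
time: 7.72
tool_pos: [0.6633, 0.05, 0.2236]
ee_rot: [-3.139, 0.0, 1.463]
wrist_force: [-3.1, 0.0, 2.7]
width: 0.0339
finger_force: 29.9
```

Request:
step_arm --commands '[[[-5,0,0,0,0,0,10],[-10,0,0,0,0,0,10],[-15,0,0,0,0,0,10],[0,0,0,0,0,0,10]]]'

```text
time: 8.22
tool_pos: [0.6596, 0.0196, 0.2237]
ee_rot: [-3.138, 0.0, 1.462]
wrist_force: [-5.6, -0.1, 3.6]
width: 0.0338
finger_force: 29.9
```

```bash
python3 - <<'E'
from rv import *
o,w=railview('r2',(.6625,.039,1.465))
E
```

```text
8.225 [0.6596 0.0196 0.2237] [-3.1380e+00  1.0000e-04  1.4621e+00] [-5.6 -0.1  3.6] 0.033818455836221804
```

View pics/r2.png

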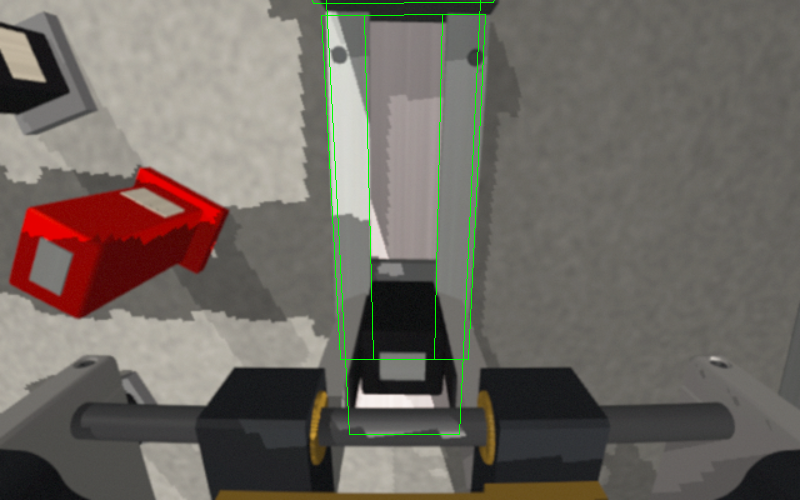

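Request:
step_arm --commands '[[[-17,0,0,0,0,0,10],[-20,0,0,0,0,0,10],[-20,0,0,0,0,0,10],[-20,0,0,0,0,0,10],[-10,0,0,0,0,0,10],[0,0,0,0,0,0,10],[0,0,-10,0,0,0,10],[0,0,-20,0,0,0,10],[0,0,-30,0,0,0,10],[0,0,-30,0,0,0,10],[0,0,0,0,0,0,10]]]'

```text
time: 9.65
tool_pos: [0.652, -0.0659, 0.3191]
ee_rot: [3.132, 0.001, 1.464]
wrist_force: [-0.3, 0.1, -0.5]
width: 0.0337
finger_force: 29.9
```

Request:
step_arm --commands '[[[-49,-15,0,0,0,0,10],[-49,-15,0,0,0,0,10],[-49,-15,0,0,0,0,10],[-49,-16,0,0,0,0,10],[-49,-16,0,0,0,0,10],[-49,-16,0,0,0,0,10],[0,0,30,0,0,0,10],[0,0,30,0,0,0,10],[0,0,20,0,0,0,10],[0,0,10,0,0,0,10],[0,0,0,0,0,0,10],[0,0,0,0,0,0,10]]]'

```text
time: 11.15
tool_pos: [0.5275, -0.3486, 0.2247]
ee_rot: [3.14, 0.001, 1.463]
wrist_force: [0.4, 0.2, -0.3]
width: 0.0337
finger_force: 29.9
```

Request:
step_arm --commands '[[[0,0,3,0,0,0,10],[0,0,0,0,0,0,10],[0,0,0,0,0,0,50],[0,0,0,0,0,0,55],[0,0,0,0,0,0,60],[0,0,0,0,0,0,60],[0,0,-20,0,0,0,60],[0,0,-40,0,0,0,60],[0,0,-40,0,0,0,60],[0,0,-40,0,0,0,94],[0,0,0,0,0,0,94]]]'

```text
time: 12.52
tool_pos: [0.5274, -0.3489, 0.3675]
ee_rot: [3.132, 0.006, 1.463]
wrist_force: [0.2, -0.2, -0.1]
width: 0.0763
finger_force: 0.0
```

```bash
python3 - <<'E'
from h import *
s=eyes.snapshot('scene')
im=cv2.resize(s['color'][140:300,120:440],None,fx=2.5,fy=2.5); cv2.imwrite('pics/s1.png',cv2.cvtColor(im,cv2.COLOR_RGB2BGR))
for q in ['spent','cart1','empties']:
    for d in models.tip_of(s,q)[:5]: print(q,round(d['confidence'],2),np.round(d['xy']),np.round(ray(s,d['xy'],.004 if q=='spent' else 0),4)[:2])
E
```

```text
spent 0.62 [184. 199.] [ 0.5164 -0.3509]
cart1 0.85 [289. 203.] [ 0.4657 -0.0483]
cart1 0.84 [360. 222.] [0.4948 0.161 ]
cart1 0.84 [323. 232.] [0.5476 0.0676]
empties 0.66 [183. 201.] [ 0.5214 -0.3524]
```

View pics/s1.png

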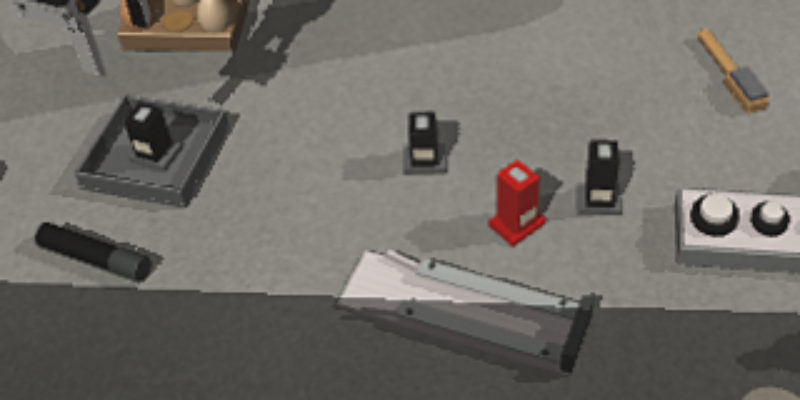

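The spent cartridge stands in the tray (crop (148,130)). Next is cartridge A, the tall one.

Request:
step_arm --commands '[[[55,-10,0,0,0,0,94],[55,-10,0,0,0,0,94],[55,-10,0,0,0,0,94],[55,-10,0,0,0,0,94],[55,-10,0,0,0,0,94],[55,-11,0,0,0,0,94],[55,-11,0,0,0,0,94],[55,-11,0,0,0,0,94],[55,-11,0,0,0,0,94],[5,0,0,0,0,0.18,94],[0,0,0,0,0,0.18,94],[0,0,0,0,0,0.18,94],[0,0,0,0,0,0.18,94],[0,0,0,0,0,0.18,94],[0,0,0,0,0,0.18,94],[0,0,0,0,0,0.18,94],[0,0,0,0,0,0,94],[0,0,0,0,0,0,94]]]'

```text
time: 14.98
tool_pos: [0.4873, 0.1586, 0.3597]
ee_rot: [-3.141, 0.002, 0.205]
wrist_force: [-0.4, 0.2, 0.6]
width: 0.094
finger_force: 0.0
```

```bash
cat > cv.py <<'E'
from rv import *
def look(name,x,y,hs):
    o=robot.get_obs(); w=eyes.snapshot('wrist'); print(o['time'],np.round(o['tool_pos'],4),np.round(o['ee_rot'],4))
    t=proj(w,[x,y,.04],o)[0]
    ms=sorted([m for m in models.masks_of(w,'cart1') if m['confidence']>.2],key=lambda m:np.hypot(*(np.array(m['xy'])-t)))
    m=ms[0]['mask']; print(t,ms[0]['xy'],m.sum())
    f=fitcart([(w,o,m)],x,y,hs); print(f)
    im=cv2.resize(w['color'],None,fx=1.25,fy=1.25)
    for B in cartboxes(f[0][1]):
        c=cv2.convexHull((proj(w,place(B,*f[0][2]),o)*1.25).astype(np.int32)); cv2.polylines(im,[c],True,(0,255,0),1)
    cv2.imwrite(f'pics/{name}.png',cv2.cvtColor(im,cv2.COLOR_RGB2BGR))
E
python3 - <<'E'
from cv import *
look('a1',.487,.158,[.081,.072,.063,.054])
E
```

```text
14.975 [0.4873 0.1586 0.3597] [-3.1415e+00  1.9000e-03  2.0530e-01]
[322.42696209 196.96319095] [322.2, 195.9] 2142
[(np.float64(0.958), 0.072, array([0.4864, 0.1581, 0.1641])), (np.float64(0.932), 0.081, array([0.4879, 0.1576, 0.1914])), (np.float64(0.908), 0.063, array([0.4863, 0.1575, 0.1344])), (np.float64(0.862), 0.054, array([0.4863, 0.1573, 0.1835]))]
```

View pics/a1.png

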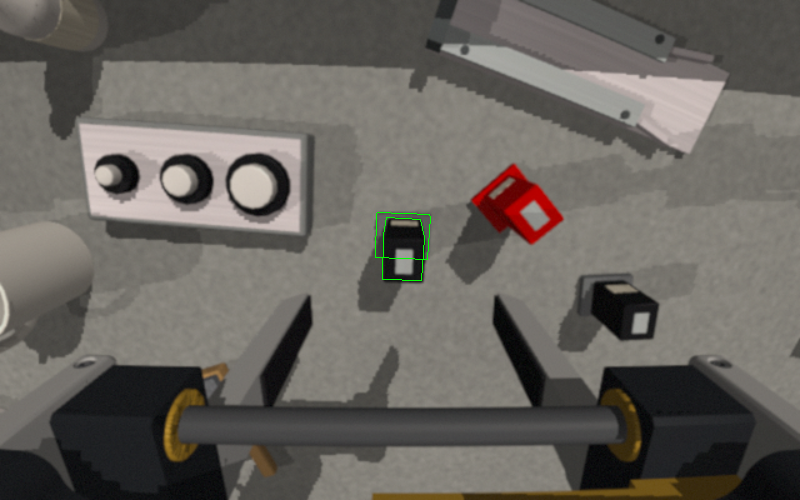

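A is found with a good overlay at (403,245), aligned with the tool. Grip and lift.

Request:
step_arm --commands '[[[0,0,40,0,0,0.03,64],[0,0,40,0,0,0,64],[0,0,40,0,0,0,64],[0,0,20,0,0,0,64],[0,0,0,0,0,0,64],[0,0,0,0,0,0,10],[0,0,0,0,0,0,10],[0,0,0,0,0,0,10],[0,0,0,0,0,0,10],[0,0,0,0,0,0,10],[0,0,-20,0,0,0,10],[0,0,-40,0,0,0,10],[0,0,-50,0,0,0,10],[0,0,0,0,0,0,10]]]'

```text
time: 16.82
tool_pos: [0.4885, 0.1589, 0.3352]
ee_rot: [-3.141, -0.01, 0.173]
wrist_force: [0.4, -0.6, -1.5]
width: 0.03
finger_force: 30.0
```

Request:
step_arm --commands '[[[0,0,0,0,0,-0.185,10],[0,0,0,0,0,-0.185,10],[0,0,0,0,0,-0.185,10],[0,0,0,0,0,-0.185,10],[0,0,0,0,0,-0.185,10],[0,0,0,0,0,-0.185,10],[0,0,0,0,0,-0.182,10],[-39,37,0,0,0,0,10],[-39,37,0,0,0,0,10],[-39,37,0,0,0,0,10],[-39,37,0,0,0,0,10],[-38,37,0,0,0,0,10],[0,0,0,0,0,0,10],[0,0,0,0,0,0,10]]]'

```text
time: 18.58
tool_pos: [0.6505, -0.0537, 0.3282]
ee_rot: [-3.137, -0.001, 1.465]
wrist_force: [0.5, 1.6, -1.3]
width: 0.03
finger_force: 30.0
```

```bash
python3 - <<'E'
from h import *
o=robot.get_obs(); print(o['tool_pos'],o['ee_rot'],o['wrist_force'],o['width'])
d=np.array([.6527,-.0535,0])-o['tool_pos']; print(rot(o).T@d*1000)
E
```

```text
[ 0.65050599 -0.05368349  0.32818994] [-3.13726310e+00 -1.08705764e-03  1.46453204e+00] [ 0.50820531  1.56549766 -1.3124087 ] 0.030003369015291853
[5.84003231e-02 3.58306106e+00 3.28177760e+02]
```

Request:
step_arm --commands '[[[0,2,40,0,0,0,10],[0,0,40,0,0,0,10],[0,0,15,0,0,0,10],[0,0,5,0,0,0,10],[0,0,0,0,0,0,10],[0,0,0,0,0,0,10]]]'

```text
time: 19.32
tool_pos: [0.6535, -0.054, 0.2329]
ee_rot: [3.138, 0.0, 1.465]
wrist_force: [0.5, -0.6, -1.1]
width: 0.0298
finger_force: 30.0
```

```bash
python3 - <<'E'
from rv import *
o,w=railview('r3',(.6625,.039,1.465))
E
```

```text
19.325 [ 0.6535 -0.054   0.2329] [3.1378e+00 1.0000e-04 1.4649e+00] [ 0.5 -0.6 -1.1] 0.029808663363333425
```

View pics/r3.png

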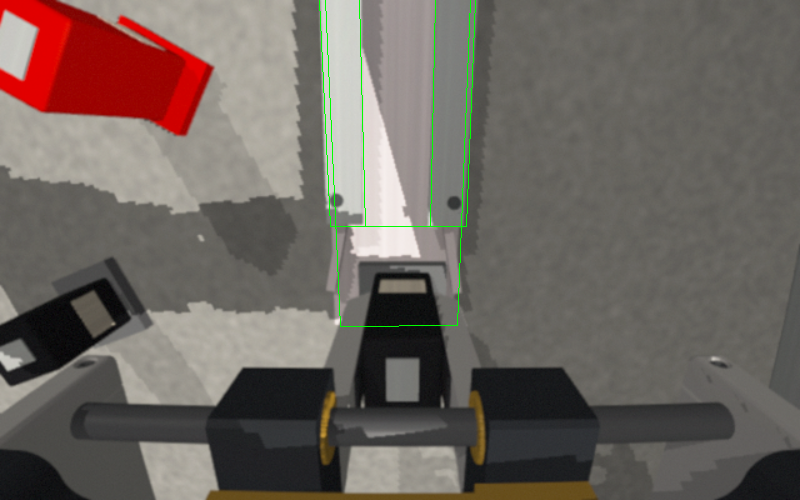

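Cartridge A is centred over the apron (px 402 against gap centre 398). Lower it, release, go behind and push.

Request:
step_arm --commands '[[[0,0,5,0,0,0,10],[0,0,0,0,0,0,10],[0,0,0,0,0,0,36],[0,0,0,0,0,0,40],[0,0,0,0,0,0,50],[0,0,0,0,0,0,50],[0,0,-40,0,0,0,50],[0,0,-45,0,0,0,50],[-45,0,0,0,0,0,0],[0,0,0,0,0,0,0],[0,0,0,0,0,0,0],[0,0,0,0,0,0,0]]]'

```text
time: 20.88
tool_pos: [0.6481, -0.0979, 0.3099]
ee_rot: [-3.14, -0.001, 1.466]
wrist_force: [0.1, 0.0, 0.4]
width: 0.0133
finger_force: 0.0
```

```bash
python3 - <<'E'
from rv import *
o,w=railview('r4',(.6625,.039,1.465))
for d in models.tip_of(w,'cart1')[:3]: print(d,ray(w,d['xy'],.006,o))
E
```

```text
20.875 [ 0.6481 -0.0979  0.3099] [-3.1402e+00 -7.0000e-04  1.4657e+00] [0.1 0.  0.4] 0.013289576054016766
{'xy': [176.1, 23.5], 'confidence': 0.94} [0.54132954 0.07273465 0.006     ]
{'xy': [325.4, 157.8], 'confidence': 0.77} [ 0.65602117 -0.05557661  0.006     ]
{'xy': [134.9, 163.5], 'confidence': 0.59} [ 0.47349046 -0.04100469  0.006     ]
```

View pics/r4.png

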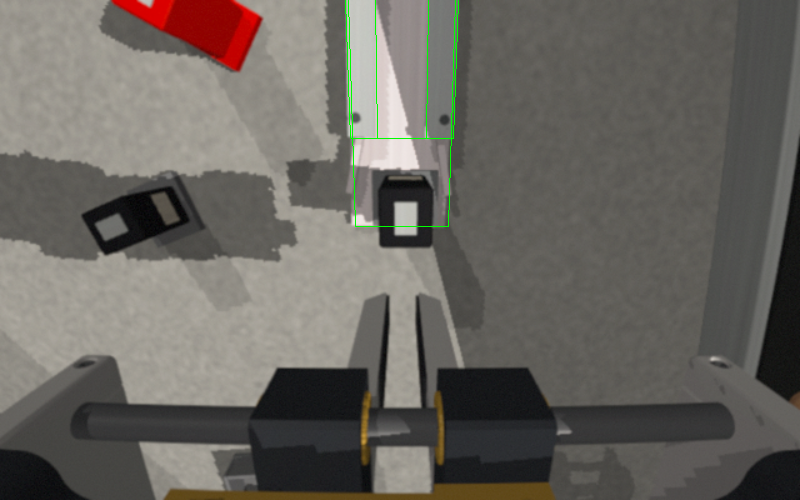

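Request:
step_arm --commands '[[[0,0,40,0,0,0,0],[0,0,40,0,0,0,0],[0,0,0,0,0,0,0],[10,0,0,0,0,0,0],[10,0,0,0,0,0,0],[10,0,0,0,0,0,0],[10,0,0,0,0,0,0],[10,0,0,0,0,0,0],[10,0,0,0,0,0,0],[10,0,0,0,0,0,0],[10,0,0,0,0,0,0],[10,0,0,0,0,0,0],[10,0,0,0,0,0,0],[10,0,0,0,0,0,0],[0,0,0,0,0,0,0]]]'

```text
time: 22.85
tool_pos: [0.6598, 0.0116, 0.2306]
ee_rot: [-3.141, -0.0, 1.466]
wrist_force: [-0.1, 0.1, 0.4]
width: 0.0001
finger_force: 0.0
```

```bash
python3 - <<'E'
from rv import *
o,w=railview('r5',(.6625,.039,1.465),[(.072,.6625,.039,1.465,.006)])
E
```

```text
22.85 [0.6598 0.0116 0.2306] [-3.1414e+00 -5.0000e-04  1.4659e+00] [-0.1  0.1  0.4] 9.234353168920931e-05
```

View pics/r5.png

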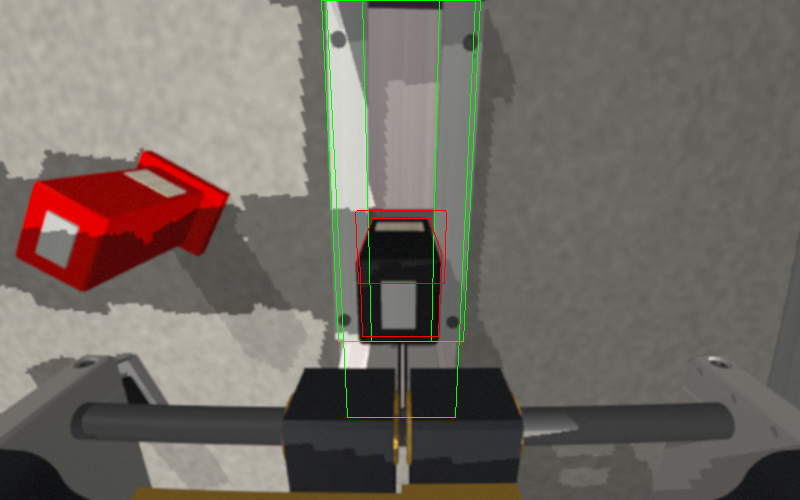

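Request:
step_arm --commands '[[[12,0,0,0,0,0,0],[12,0,0,0,0,0,0],[12,0,0,0,0,0,0],[12,0,0,0,0,0,0],[12,0,0,0,0,0,0],[12,0,0,0,0,0,0],[12,0,0,0,0,0,0],[10,0,0,0,0,0,0],[3,0,0,0,0,0,0],[0,0,0,0,0,0,0]]]'

```text
time: 24.15
tool_pos: [0.67, 0.1073, 0.2307]
ee_rot: [-3.141, -0.0, 1.465]
wrist_force: [-0.6, 0.4, 0.2]
width: 0.0008
finger_force: 0.0
```

Request:
step_arm --commands '[[[2,0,0,0,0,0,0],[1,0,0,0,0,0,0],[1,0,0,0,0,0,0],[0,0,0,0,0,0,0]]]'

```text
time: 24.65
tool_pos: [0.6704, 0.1104, 0.231]
ee_rot: [3.142, 0.001, 1.464]
wrist_force: [-1.1, -2.1, 1.0]
width: 0.0005
finger_force: 1.4
```

Request:
step_arm --commands '[[[1,0,0,0,0,0,0],[1,0,0,0,0,0,0],[0,0,0,0,0,0,0]]]'

```text
time: 25.02
tool_pos: [0.6705, 0.1115, 0.2314]
ee_rot: [-3.141, 0.004, 1.464]
wrist_force: [-3.2, -6.6, 4.0]
width: 0.0005
finger_force: 3.5
```

A is home. Next is B.

Request:
step_arm --commands '[[[-10,0,0,0,0,0,0],[-20,0,0,0,0,0,0],[0,0,-40,0,0,0,0],[0,0,-50,0,0,0,0],[0,0,-30,0,0,0,0],[-30,-37,0,0,0,0.171,94],[0,0,0,0,0,0.171,94],[0,0,0,0,0,0.171,94],[0,0,0,0,0,0.171,94],[0,0,0,0,0,0.171,94],[0,0,0,0,0,0.171,94],[0,0,0,0,0,0.171,94],[0,0,0,0,0,0,94]]]'

```text
time: 26.65
tool_pos: [0.6274, 0.0566, 0.3504]
ee_rot: [-3.141, 0.0, 0.269]
wrist_force: [0.2, 1.1, 0.1]
width: 0.077
finger_force: 0.0
```

```bash
python3 - <<'E'
from h import *
o=robot.get_obs(); print(o['tool_pos'],o['ee_rot'])
d=np.array([.468,-.047,.345])-o['tool_pos']; print(rot(o).T@d*1000)
s=eyes.snapshot('scene')
for d in models.tip_of(s,'cart1')[:5]: print(round(d['confidence'],2),np.round(d['xy']),np.round(ray(s,d['xy'],0),4)[:2])
E
```

```text
[0.62740061 0.05657168 0.35037765] [-3.14096928e+00  1.09519997e-04  2.69306711e-01]
[-181.21112754   57.43122026    5.36170104]
0.84 [326. 230.] [0.5424 0.0756]
0.67 [425. 238.] [0.5129 0.3397]
0.56 [336. 272.] [0.6673 0.1256]
0.43 [290. 204.] [ 0.4698 -0.0431]
```

Request:
step_arm --commands '[[[-45,14,0,0,0,0,94],[-45,14,0,0,0,0,94],[-45,15,0,0,0,0,94],[-46,15,0,0,0,0,94],[0,0,0,0,0,0,94],[0,0,0,0,0,0,94]]]'

```text
time: 27.5
tool_pos: [0.4686, -0.0466, 0.3511]
ee_rot: [3.142, -0.002, 0.268]
wrist_force: [-0.7, 0.3, 0.5]
width: 0.0937
finger_force: 0.0
```

```bash
python3 - <<'E'
from cv import *
look('b1',.468,-.046,[.063,.054])
E
```

```text
27.5 [ 0.4686 -0.0466  0.3511] [ 3.1415e+00 -1.7000e-03  2.6850e-01]
[321.11662048 200.42286506] [321.4, 193.4] 2068
[(np.float64(0.961), 0.063, array([ 0.4693, -0.045 ,  0.2642])), (np.float64(0.956), 0.054, array([ 0.4684, -0.0453,  0.2689]))]
```

View pics/b1.png

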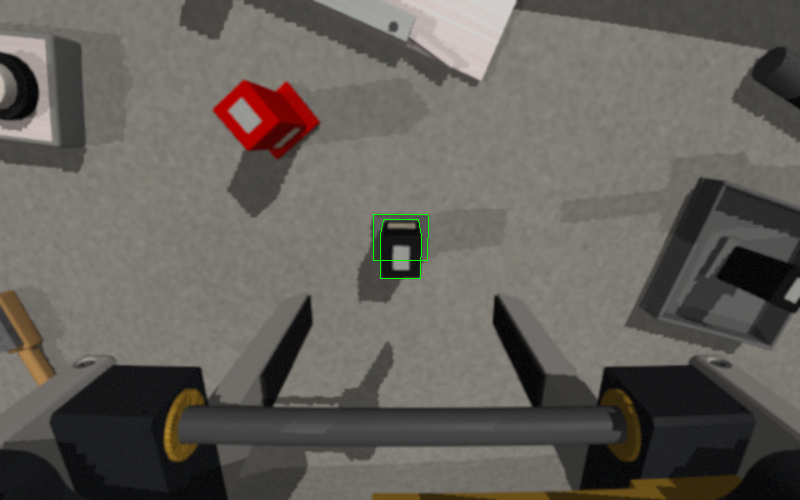

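Request:
step_arm --commands '[[[0,-1,40,0,0,0,70],[0,0,40,0,0,0,70],[0,0,35,0,0,0,70],[0,0,16,0,0,0,70],[0,0,0,0,0,0,70],[0,0,0,0,0,0,10],[0,0,0,0,0,0,10],[0,0,0,0,0,0,10],[0,0,0,0,0,0,10],[0,0,0,0,0,0,10],[0,0,0,0,0,0,10],[0,0,-20,0,0,0,10],[0,0,-40,0,0,0,10],[0,0,-50,0,0,0,10],[0,0,0,0,0,0,10]]]'

```text
time: 29.48
tool_pos: [0.4691, -0.0458, 0.334]
ee_rot: [3.137, -0.008, 0.268]
wrist_force: [-0.0, -1.1, -2.2]
width: 0.0301
finger_force: 29.9
```

Request:
step_arm --commands '[[[0,0,0,0,0,-0.171,10],[0,0,0,0,0,-0.171,10],[0,0,0,0,0,-0.171,10],[0,0,0,0,0,-0.171,10],[0,0,0,0,0,-0.171,10],[0,0,0,0,0,-0.171,10],[0,0,0,0,0,-0.171,10],[3,46,0,0,0,0,10],[3,46,0,0,0,0,10],[3,46,0,0,0,0,10],[2,46,0,0,0,0,10],[0,0,0,0,0,0,10],[0,0,0,0,0,0,10]]]'

```text
time: 31.1
tool_pos: [0.6517, -0.0541, 0.3273]
ee_rot: [-3.137, -0.0, 1.465]
wrist_force: [-0.9, 0.2, -1.6]
width: 0.0299
finger_force: 29.9
```

Request:
step_arm --commands '[[[0,1,40,0,0,0,10],[0,0,40,0,0,0,10],[0,0,15,0,0,0,10],[0,0,5,0,0,0,10],[0,0,0,0,0,0,10],[0,0,0,0,0,0,10]]]'

```text
time: 31.85
tool_pos: [0.6537, -0.0543, 0.2319]
ee_rot: [3.138, 0.0, 1.465]
wrist_force: [0.8, -0.6, -2.1]
width: 0.0299
finger_force: 29.9
```

Request:
step_arm --commands '[[[0,0,4,0,0,0,10],[0,0,0,0,0,0,10],[0,0,0,0,0,0,36],[0,0,0,0,0,0,40],[0,0,0,0,0,0,50],[0,0,0,0,0,0,50],[0,0,-40,0,0,0,50],[0,0,-45,0,0,0,50],[-45,0,0,0,0,0,0],[0,0,0,0,0,0,0],[0,0,0,0,0,0,0],[0,0,0,0,0,0,0]]]'

```text
time: 33.35
tool_pos: [0.6484, -0.0982, 0.3099]
ee_rot: [-3.14, -0.001, 1.466]
wrist_force: [0.3, 0.2, 0.3]
width: 0.0133
finger_force: 0.0
```

```bash
python3 - <<'E'
from rv import *
o,w=railview('r6',(.6625,.039,1.465))
for d in models.tip_of(w,'cart1')[:4]: print(d,ray(w,d['xy'],.006,o))
E
```

```text
33.35 [ 0.6484 -0.0982  0.3099] [-3.1403e+00 -6.0000e-04  1.4657e+00] [0.3 0.2 0.3] 0.01333963073344654
{'xy': [174.7, 21.7], 'confidence': 0.98} [0.54073974 0.07400882 0.006     ]
{'xy': [326.0, 156.3], 'confidence': 0.77} [ 0.65703752 -0.05451184  0.006     ]
```

View pics/r6.png

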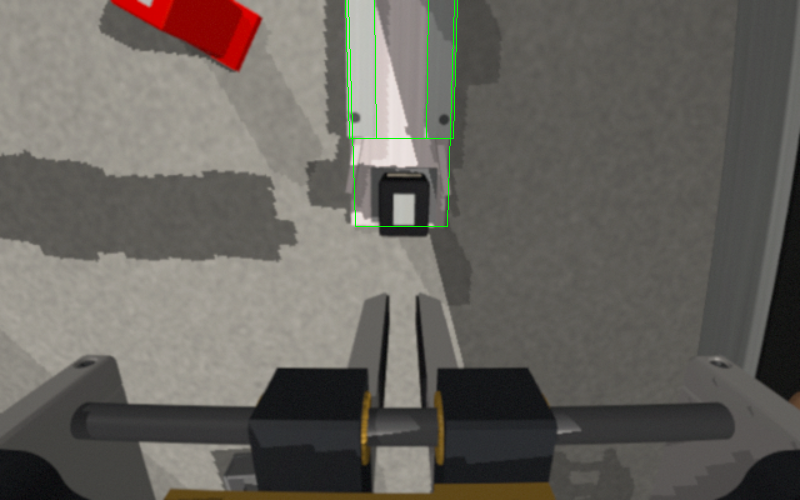

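B stands squarely on the apron (px 403,205). Push it in.

Request:
step_arm --commands '[[[0,0,40,0,0,0,0],[0,0,40,0,0,0,0],[0,0,0,0,0,0,0],[10,0,0,0,0,0,0],[10,0,0,0,0,0,0],[10,0,0,0,0,0,0],[10,0,0,0,0,0,0],[10,0,0,0,0,0,0],[10,0,0,0,0,0,0],[10,0,0,0,0,0,0],[10,0,0,0,0,0,0],[10,0,0,0,0,0,0],[10,0,0,0,0,0,0],[10,0,0,0,0,0,0],[10,0,0,0,0,0,0],[10,0,0,0,0,0,0],[10,0,0,0,0,0,0],[10,0,0,0,0,0,0],[10,0,0,0,0,0,0],[0,0,0,0,0,0,0]]]'

```text
time: 35.95
tool_pos: [0.6654, 0.0611, 0.2307]
ee_rot: [3.141, -0.0, 1.466]
wrist_force: [-0.1, -0.4, -0.2]
width: 0.0005
finger_force: 0.0
```

Request:
step_arm --commands '[[[3,0,0,0,0,0,0],[3,0,0,0,0,0,0],[2,0,0,0,0,0,0],[2,0,0,0,0,0,0],[0,0,0,0,0,0,0]]]'

```text
time: 36.58
tool_pos: [0.6664, 0.07, 0.2308]
ee_rot: [3.142, 0.0, 1.465]
wrist_force: [0.1, -0.9, 0.5]
width: 0.0004
finger_force: 0.4
```

Request:
step_arm --commands '[[[1,0,0,0,0,0,0],[1,0,0,0,0,0,0],[1,0,0,0,0,0,0],[0,0,0,0,0,0,0]]]'

```text
time: 37.08
tool_pos: [0.6665, 0.0715, 0.2314]
ee_rot: [-3.141, 0.004, 1.464]
wrist_force: [-3.0, -6.4, 3.4]
width: 0.0009
finger_force: 3.3
```

B closed up at 40 mm behind A. Back off, rise and look at the keys.

Request:
step_arm --commands '[[[-10,0,0,0,0,0,0],[-10,0,0,0,0,0,0],[0,0,-50,0,0,0,0],[0,0,-50,0,0,0,0],[0,0,-50,0,0,0,0],[45,-38,0,0,0,0,0],[45,-38,0,0,0,0,0],[45,-38,0,0,0,0,0],[45,-38,0,0,0,0,0],[45,-38,0,0,0,0,0],[0,0,0,0,0,0,0],[0,0,0,0,0,0,0]]]'

```text
time: 38.58
tool_pos: [0.4996, 0.2968, 0.3806]
ee_rot: [3.141, 0.0, 1.465]
wrist_force: [0.5, 0.1, -0.7]
width: 0.0008
finger_force: 0.0
```

```bash
python3 - <<'E'
from h import *
o=robot.get_obs(); print(o['tool_pos'],o['ee_rot'])
w=eyes.snapshot('wrist'); save(w,'k1'); s=eyes.snapshot('scene')
for q in ['key_small','key_mid','key_large']:
    for p in (w,s):
        for d in models.tip_of(p,q+'_top')[:2]: print(q,round(d['confidence'],2),np.round(d['xy']),np.round(ray(p,d['xy'],.052,o),4)[:2])
for q,x,y in [('cart1',.6728,.136),('cart1',.6686,.096)]:
    print(proj(s,[x,y,.04]))
for d in models.tip_of(s,'cart1')[:5]: print(round(d['confidence'],2),np.round(d['xy']),np.round(ray(s,d['xy'],.006),4)[:2])
# white circles
h=cv2.cvtColor(w['color'],cv2.COLOR_RGB2GRAY)
c=cv2.HoughCircles(cv2.medianBlur(h,3),cv2.HOUGH_GRADIENT,1,25,param1=100,param2=16,minRadius=7,maxRadius=30)
if c is not None:
    for x,y,r in c[0]: print('circ',x,y,r,np.round(ray(w,(x,y),.052,o),4)[:2])
im=np.hstack([cv2.resize(w['color'],(400,250)),cv2.resize(s['color'][230:300,250:362],(400,250))])
cv2.imwrite('pics/k2.png',cv2.cvtColor(np.vstack([cv2.resize(w['color'],(800,500))]),cv2.COLOR_RGB2BGR))
E
```

```text
[0.49955462 0.29683368 0.38058394] [3.14132952e+00 7.92712208e-05 1.46527133e+00]
key_small 0.52 [311.  96.] [0.5005 0.396 ]
key_small 0.48 [453. 225.] [0.4972 0.4024]
key_mid 0.58 [326. 154.] [0.5092 0.3387]
key_mid 0.55 [518. 118.] [0.7041 0.3557]
key_mid 0.42 [430. 220.] [0.4933 0.3408]
key_large 0.58 [336. 210.] [0.5139 0.2777]
key_large 0.57 [406. 222.] [0.5119 0.2818]
[[340.53917647 265.31476697]]
[[324.6042197  261.07495868]]
0.88 [326. 270.] [0.6715 0.0993]
0.78 [326. 225.] [0.5297 0.0733]
0.62 [339. 273.] [0.6735 0.1327]
0.24 [424. 238.] [0.5199 0.3375]
circ 540.5 110.5 29.4 [0.7274 0.3608]
circ 322.5 153.5 11.8 [0.5054 0.3399]
circ 334.5 205.5 16.0 [0.5123 0.2835]
circ 307.5 97.5 17.9 [0.4967 0.3954]
circ 76.5 340.5 20.7 [0.1623 0.1356]
circ 129.5 200.5 16.3 [0.2923 0.3125]
circ 564.5 341.5 22.8 [0.793 0.067]
```

View pics/k2.png

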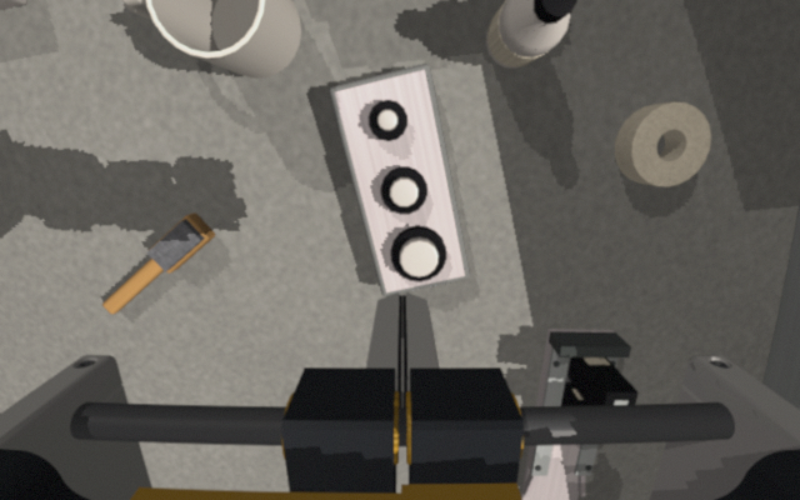

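Keys in the picture: small (388,120), mid (404,191) and large (419,258), with spacing as given; the row is visible in the rail at (600,380). Press the small key.

Request:
step_arm --commands '[[[50,-5,0,0,0,0,0],[50,-6,0,0,0,0,0],[0,0,40,0,0,0,0],[0,0,40,0,0,0,0],[0,0,40,0,0,0,0],[0,0,4,0,0,0,0],[0,0,4,0,0,0,0],[0,0,4,0,0,0,0],[0,0,3,0,0,0,0],[0,0,0,0,0,0,0],[0,0,0,0,0,0,0]]]'

```text
time: 40.4
tool_pos: [0.4998, 0.3979, 0.2474]
ee_rot: [3.138, -0.003, 1.465]
wrist_force: [2.1, 1.0, 3.5]
width: 0.0006
finger_force: 1.8
```

Request:
step_arm --commands '[[[0,0,2,0,0,0,0],[0,0,2,0,0,0,0],[0,0,0,0,0,0,0],[0,0,0,0,0,0,0]]]'

```text
time: 40.9
tool_pos: [0.4997, 0.3979, 0.2453]
ee_rot: [3.138, -0.003, 1.465]
wrist_force: [0.2, -0.1, 11.9]
width: 0.0
finger_force: 6.4
```

Request:
step_arm --commands '[[[0,0,-10,0,0,0,0],[0,0,-20,0,0,0,0],[-57,12,0,0,0,0,0],[0,0,0,0,0,0,0],[0,0,10,0,0,0,0],[0,0,8,0,0,0,0],[0,0,4,0,0,0,0],[0,0,4,0,0,0,0],[0,0,4,0,0,0,0],[0,0,0,0,0,0,0],[0,0,0,0,0,0,0],[0,0,0,0,0,0,0]]]'

```text
time: 42.4
tool_pos: [0.5043, 0.3401, 0.2453]
ee_rot: [-3.141, -0.001, 1.466]
wrist_force: [-7.1, -2.3, 15.3]
width: 0.0006
finger_force: 7.5
```

Request:
step_arm --commands '[[[0,0,-10,0,0,0,0],[0,0,-20,0,0,0,0],[-57,12,0,0,0,0,0],[0,0,0,0,0,0,0],[0,0,10,0,0,0,0],[0,0,8,0,0,0,0],[0,0,4,0,0,0,0],[0,0,4,0,0,0,0],[0,0,4,0,0,0,0],[0,0,0,0,0,0,0],[0,0,0,0,0,0,0],[0,0,0,0,0,0,0]]]'

```text
time: 43.9
tool_pos: [0.5104, 0.2822, 0.2453]
ee_rot: [-3.141, -0.001, 1.466]
wrist_force: [-7.1, -1.2, 15.5]
width: 0.0007
finger_force: 7.8
```

Request:
step_arm --commands '[[[0,0,-10,0,0,0,0],[0,0,-40,0,0,0,0],[0,0,-50,0,0,0,0],[0,0,-50,0,0,0,0],[-40,-20,0,0,0,0,0],[-40,-20,0,0,0,0,0],[0,0,0,0,0,0,0],[0,0,0,0,0,0,0]]]'

```text
time: 44.9
tool_pos: [0.463, 0.2066, 0.3917]
ee_rot: [3.141, -0.001, 1.465]
wrist_force: [0.3, 0.1, -0.5]
width: 0.0004
finger_force: 0.0
```

```bash
python3 - <<'E'
from rv import *
from h import *
s=eyes.snapshot('scene')
P=(.6625,.039,1.465); d=np.array([np.cos(1.465),np.sin(1.465)])
im=cv2.resize(s['color'][180:300,200:360],None,fx=5,fy=5)
for h,x in((.072,.0975),(.054,.0575)):
    c=np.array([.6625,.039])+d*x
    for B in cartboxes(h)[1:]:
        q=(proj(s,place(B,c[0],c[1],1.465,.006))-[200,180])*5; cv2.polylines(im,[cv2.convexHull(q.astype(np.int32))],True,(0,255,0),1)
cv2.imwrite('pics/f.png',cv2.cvtColor(im,cv2.COLOR_RGB2BGR))
E
```

```text
(no output)
```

View pics/f.png

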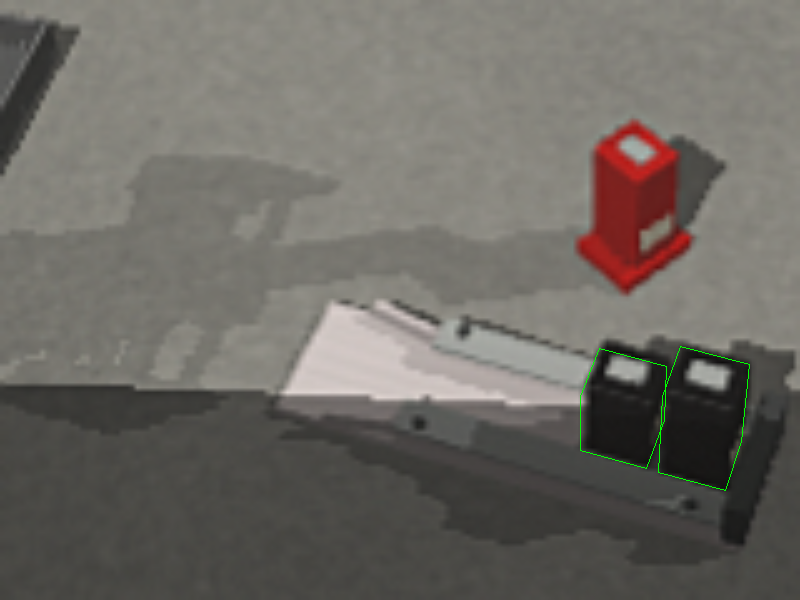

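The row is closed and home: both bodies match the predicted outlines at (620,410) and (705,420), tallest at the stop. Handing in.

```bash
python3 -c "
from bench import robot
print(robot.close_job())"
```

```text
the job is handed in; nothing more can be done
None
```

The job is handed in at about 45 s of arm time: the spent cartridge is upright in the tray, both fresh cartridges found on the bench are home in a closed row with the tallest at the stop, and the keys were pressed small, mid, large; the hand-in returned no verdict.

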